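The pantry strongbox key

TASK

The pantry's grey strongbox is locked. Of the three steel keys hanging in the wooden rack, find the one that fits its keyhole and turns the lock, push it fully home, give it a quarter turn clockwise (seen from above) and leave it standing in the lock. The other two keys must end up in their own places in the rack; if you try one, put it back.

Things in the scene. Friction and masses are not known exactly. Their poses are not given: they have to be found in the camera images.
- key_round: Steel key hung upright in a wooden rack. Round bow: upright disc 44 mm wide, 10 thick, centre 48 mm above origin. Flat blade 34 wide, 5 thick, 40 long, hanging down. Origin: centre of the underside of its 46 mm wide, 6 thick disc shoulder, which rests loosely on the rack's top, 75 mm above the table; lifts straight out. z up, y along the width of bow and blade, x across their thickness. 0.1 kg.
- key_square: As key_round (same shoulder, origin, axes, thickness, 40 mm length), but a square bow 44 x 44 mm, centre 48 mm above the origin, and a flat blade 64 mm wide. The three keys hang in a row along their y, 85 mm apart, in equal slots; which hangs where varies.
- key_tee: As key_round (same shoulder, origin, axes), but a T-shaped bow: bar 56 mm wide, 18 high, 10 thick, centre 54 mm above the origin; instead of a flat blade a round pin 9 mm thick, 40 mm long.
- strongbox: Fixed grey box 170 (x) by 220 mm (y). Origin: on the table under the keyhole. Keyhole: slot 50 x 18 mm, 50 deep, flared mouth 56 x 30, in a brass core whose face is 105 mm above the table (key's origin there when home). Locked, slot along y; core turns 80 deg clockwise to a stop, 0.12 N m, stays put. Right key has 22 deg play. Lid at 100 mm; on it, far left, a 22 mm high ring.
There are look-alikes about, which are no part of the job. Leave any red look-alike of the key_round alone.

How it is judged:
By the outcome, as a careful person would: the job done as asked, in the order asked, and still so for the second after the job is handed in, with the robot touching nothing.
It also fails if it takes over 58 s, if anything falls off the work surface, if the arm or the gripper's body presses on something with over 40 N, if the wrist force passes 120 N, or if a joint passes its speed limit or range.

ROBOT

A 6-joint arm with a two-finger parallel gripper is mounted at the origin on the work surface. World frame = base frame: x ahead of the robot, y to its left, z up, the work surface at z = 0. Lengths are in m, angles in rad, forces in N, time in s.
With the tool pointing down it reaches from about 0.3 to 0.825 m from the base axis. Payload 5.4 kg.
Tool frame: the origin (TCP) lies at the very end of the fingers, on their centre line; the grasp point (between the pads) lies 19 mm behind it; z points along the fingers, y is the line along which they close (so a half turn about z gives the same grasp; the last joint's range is limited). The gripper opens to 92 mm and grips with 3 to 60 N. Pads are 20 mm wide; open, the fingers measure 128 mm over their backs; the gripper's body (75 mm by 189 mm) begins 69 mm behind the grasp point.
Start: joints at [-1.425, 0.158, 1.597, -0, 1.386, -0.21], TCP at [0.2, -0.539, 0.215] pointing down, gripper open.
Joint ranges: [-2.91, 2.91], [-0.94, 2.29], [0.18, 2.7], [-1.29, 4.43], [0.17, 2.64], [-3, 3]. Speed limits (rad/s): [2.57, 2.57, 3.14, 3.14, 3.14, 3.14].

INTERFACE

Orientations are given as a rotation vector (axis times angle).
In Python, from workcell import bot gives the robot as it stands. Calls block until the motion is done:
- bot.goto(position, orientation): joint-space move of the TCP to a pose.
- bot.line_to(position, rot=None, max_speed=0.15): straight line of the TCP; rot=None keeps the orientation; max_speed is the mean speed in m/s.
- bot.set_joints(angles): joint-space move.
- bot.set_gripper(opening, newtons=None): opening from 0.0 (shut) to 1.0 (fully open); newtons is the grip in N (None keeps the last); returns when the fingers have stopped.
- bot.hold(seconds).
- bot.inverse_kinematics(position, orientation): joint angles nearest the present ones, or None.
- bot.read_camera(name): name is "scene" or "top" or "wrist"; returns a dict with "pixels" (400x640x3 uint8, blue, green, red), "fx", "fy", "cx", "cy" (pixels), "R" (3x3) and "t" (3): a world point X has camera coordinates R X + t. Camera axes: x right, y down, z forward; pixel columns grow to the right and rows downward; lengths in m; the calibration is good to about 2 mm. A picture is of the moment at which its call begins. There is no depth.
A pose or a line that the arm cannot do raises bot.MotionError and nothing moves.
- bot.job_done(): hands the job in; it is judged then, once.
Readings, each from a call of its own:
- bot.current_clock(): time.
- bot.current_joints(): joint angles.
- bot.current_joint_vel(): joint speeds.
- bot.current_effort(): joint torques, N m.
- bot.current_ee_pos(): TCP position.
- bot.current_tool_rot(): TCP orientation.
- bot.current_contact_force(): force on the tool from outside, world axes, zero at the start.
- bot.current_ft_torque(): the same for the moment, N m.
- bot.current_opening(): opening from 0.0 (shut) to 1.0 (fully open).
- bot.current_grip_force(): force on a finger pad.
Only numpy, scipy, OpenCV 4.12 (cv2) and the standard library are available. Lean on these libraries where they do the work, as an engineer would, in place of code of your own. Each camera call takes 0.05 s, during which the arm holds its last target. There are 200 camera calls.

## Working session

There is one attempt and no reset: what is moved stays moved. The work goes in short steps, each a Python script; the robot and the scene stay as the last script left them, time stands still between calls to the robot, and variables do not carry over. Pictures are saved under pics/ and viewed, at most 10 in all, crops included, and the job is handed in when it is done.

```bash
ls; mkdir -p pics; python3 - <<'E'
from workcell import bot
import cv2,numpy as np
np.set_printoptions(precision=4,suppress=True)
for n in("scene","top"):
    c=bot.read_camera(n);cv2.imwrite(f"pics/{n}0.png",c["pixels"]);print(n,c["fx"],c["cx"],c["cy"],c["R"],c["t"])
print(bot.current_clock(),bot.current_tool_rot())
E
```

```text
pics
scene 406.9258404517669 318.6115938195338 197.13782317347523 [[-0.841   0.541   0.0053]
 [ 0.2981  0.4715 -0.8299]
 [-0.4515 -0.6964 -0.5578]] [ 0.4438 -0.0552  1.1167]
top 360.9283080941842 318.6138028500764 201.09191506410767 [[-0.0067 -1.     -0.0066]
 [-0.9758  0.0079 -0.2183]
 [ 0.2184  0.005  -0.9758]] [-0.0147  0.5301  0.7424]
0.1 [-3.0903 -0.5557 -0.0001]
```

View pics/scene0.png

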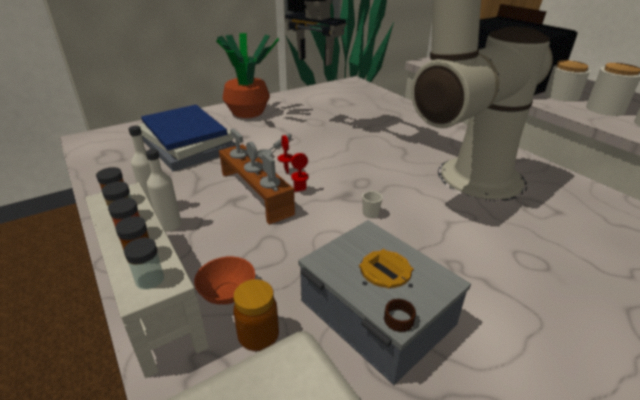

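View pics/top0.png

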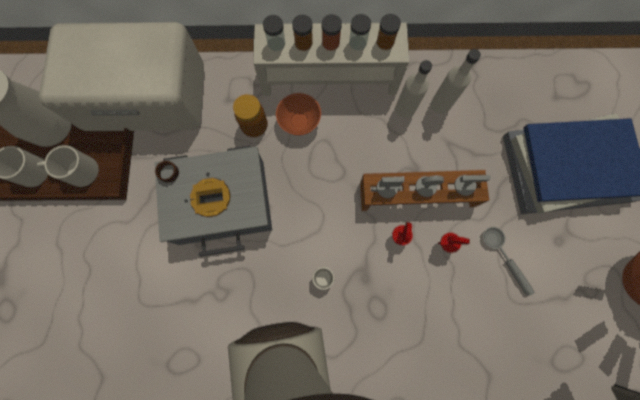

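The top picture shows the three steel keys in the rack at (388,185), (428,185) and (466,185). Two red look-alikes stand loose at (402,233) and (452,242). The strongbox core is at (210,197) and the ring at (167,171). In the scene picture the rack keys are at (237,143), (253,158) and (268,175).

The round key should be the right one. Its 34 x 5 blade fits the 50 x 18 slot with about 22° play, while the 64 mm blade doesn't fit and the 9 mm pin can't turn the core. Next I'll enlarge the rack and lock to tell the bows apart.

```bash
python3 - <<'E'
import cv2,numpy as np
s=cv2.imread("pics/scene0.png");t=cv2.imread("pics/top0.png")
r=lambda im,x,y,w,h:cv2.resize(im[y:y+h,x:x+w],(400,300),interpolation=cv2.INTER_CUBIC)
cv2.imwrite("pics/crop1.png",np.vstack([np.hstack([r(s,210,120,100,75),r(t,355,140,140,105)]),np.hstack([r(s,340,235,120,90),r(t,150,145,120,90)])]))
E
```

```text
(no output)
```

View pics/crop1.png

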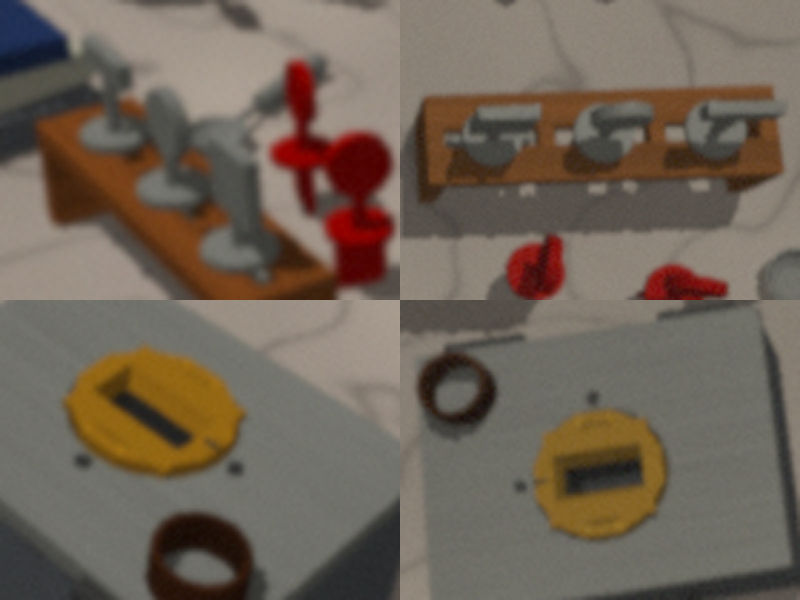

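Middle rack key, top (427,187), scene (253,158), is the round bow. Nearest the box at (386,188) is the square one with the wide blade, and at (466,187) the tee. The red ones are standing outside the rack and stay untouched. The lock slot is at top (210,197), along the row direction give or take a few degrees. I'll get rough positions and the wrist-camera offset.

```bash
cat > h.py <<'E'
from workcell import bot
import cv2,numpy as np
from scipy.spatial.transform import Rotation as Ro
np.set_printoptions(precision=4,suppress=True)
def px(c,u,v,z):
    "world point at height z seen at pixel u,v"
    C=-c["R"].T@c["t"]; d=c["R"].T@[(u-c["cx"])/c["fx"],(v-c["cy"])/c["fy"],1]
    return C+d*(z-C[2])/d[2]
def down(yaw):
    "tool z down, closing line (tool y) at angle yaw in the world plane"
    y=np.array([np.cos(yaw),np.sin(yaw),0]);z=np.array([0,0,-1.])
    return Ro.from_matrix(np.c_[np.cross(y,z),y,z]).as_rotvec()
E
python3 - <<'E'
from h import *
t=bot.read_camera("top");s=bot.read_camera("scene")
for n,u,v,z in[("sq",386.5,188,.081),("rd",426.8,188,.081),("tee",466,187,.081),("core",210,196.9,.105),("s0",197.5,199,.105),("s1",222.5,194.5,.105)]:print(n,px(t,u,v,z))
print("scene core",px(s,386.5,268,.105))
w=bot.read_camera("wrist");T=Ro.from_rotvec(bot.current_tool_rot()).as_matrix()
C=-w["R"].T@w["t"];print("cam in tool",T.T@(C-bot.current_ee_pos()),"\n",w["R"]@T,w["fx"],w["cx"],w["cy"])
E
```

```text
sq [ 0.5528 -0.1663  0.081 ]
rd [ 0.5521 -0.2536  0.081 ]
tee [ 0.5536 -0.3385  0.081 ]
core [0.5304 0.2088 0.105 ]
s0 [0.5261 0.2347 0.105 ]
s1 [0.5354 0.1828 0.105 ]
scene core [0.5324 0.2127 0.105 ]
cam in tool [ 0.0755 -0.0007 -0.1705] 
 [[-0.0011  1.      0.0005]
 [-0.9634 -0.0009 -0.2681]
 [-0.2681 -0.0007  0.9634]] 357.90702679203594 316.15241895807566 196.4813559707262
```

```bash
python3 - <<'E'
from h import *
for yaw in(0,np.pi):
    for p in([.553,-.2536,.25],[.532,.21,.25]):
        for d in (0,.17,-1.75): 
            q=bot.inverse_kinematics(p,down(yaw+d)); print(yaw,d,q)
bot.goto([.553,-.2536,.25],down(0))
c=bot.read_camera("wrist");cv2.imwrite("pics/w1.png",c["pixels"]);np.savez("w1.npz",**{k:c[k] for k in c})
print(bot.current_clock(),bot.current_joints())
E
```

```text
0 0 [-0.6284  0.2229  1.4533 -0.      1.4654 -0.6284]
0 0.17 [-0.6284  0.2229  1.4533  0.      1.4654 -0.7984]
0 -1.75 [-0.6284  0.2229  1.4533 -0.      1.4654  1.1216]
0 0 [ 0.1648  0.1283  1.5604 -0.      1.4529  0.1648]
0 0.17 [ 0.1648  0.1283  1.5604  0.      1.4529 -0.0052]
0 -1.75 [ 0.1648  0.1283  1.5604 -0.      1.4529  1.9148]
3.141592653589793 0 [-0.6284  0.2229  1.4533  0.      1.4654  2.5132]
3.141592653589793 0.17 [-0.6284  0.2229  1.4533  0.      1.4654  2.3432]
3.141592653589793 -1.75 [-0.6284  0.2229  1.4533  0.      1.4654 -2.0199]
3.141592653589793 0 [ 0.1648  0.1283  1.5604  0.      1.4529 -2.9768]
3.141592653589793 0.17 None
3.141592653589793 -1.75 [ 0.1648  0.1283  1.5604 -0.      1.4529 -1.2268]
1.9667 [-0.6302  0.223   1.4536 -0.0003  1.4653 -0.6282]
```

View pics/w1.png

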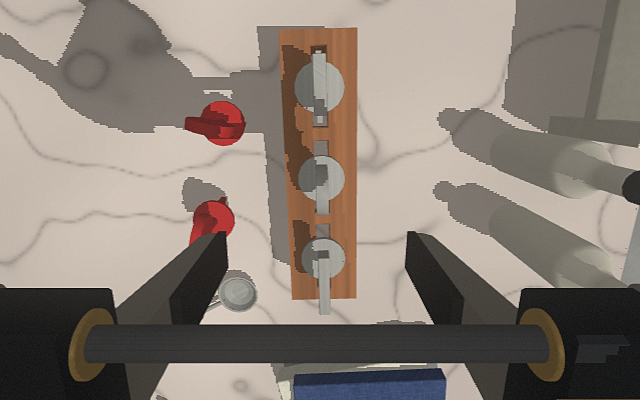

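The wrist picture shows the rack with shoulder discs at (319,88) square, (321,178) round and (323,258) tee. The fingers straddle the row clear of everything.

```bash
python3 - <<'E'
from h import *
c=dict(np.load("w1.npz"))
P=[px(c,u,v,.081) for u,v in((319,88),(321.5,178),(323,258))];print(P)
print("row angle deg",np.degrees(np.arctan2(*(P[0]-P[2])[[1,0]])), px(c,316,40,.075)-px(c,316,280,.075))
# fit rack edges at z=.075
hsv=cv2.cvtColor(c["pixels"],cv2.COLOR_BGR2HSV)
m=((hsv[...,0]<14)&(hsv[...,1]>90)&(hsv[...,2]>110)).astype(np.uint8); m[:,:270]=0;m[:,365:]=0
R=[(x[-1],v) for v in range(40,290,5) for x in[np.flatnonzero(m[v])] if len(x)]
W=np.array([px(c,u,v,.075)[:2] for u,v in R]);k=np.polyfit(W[:,1],W[:,0],1);r=W[:,0]-np.polyval(k,W[:,1]);g=abs(r)<.003
k=np.polyfit(W[g,1],W[g,0],1);print("right edge slope deg",np.degrees(np.arctan(k[0])),k,r.std(),g.mean())
# bow of round key: bright grey top strip
g=c["pixels"][150:225,295:350];
for v in range(150,225,6):print(v,c["pixels"][v,296:350:3].mean(1).astype(int))
E
```

```text
[array([ 0.5549, -0.1707,  0.081 ]), array([ 0.5572, -0.2543,  0.081 ]), array([ 0.5589, -0.339 ,  0.081 ])]
row angle deg 91.37249253682224 [0.0007 0.238  0.    ]
right edge slope deg -1.20690593140702 [-0.0211  0.5856] 0.0002578204671412157 1.0
150 [ 66  66  64  65  61 104 119 116 116 117 119 103 104 108 118 116 117 111]
156 [ 64  64  60  63  64  63  84 121 179 176  99  65 103 112 117 111 119 110]
162 [ 66  68  62  97  99  98 101 172 162 162 161 161 168 167 104 114 118 109]
168 [ 66  63  98  97 101  98  98  90  91  88  80 164 165 165 169 158 117 112]
174 [ 64 101  97  98  99  97 100  94  95  95  87 168 168 166 170 163 135 111]
180 [ 66 100  98  97 101  99 101 100  95  98 145 164 167 165 166 161 160 114]
186 [ 63  77 100  97 101  95  99 171 166 157 149 162 165 164 167 162 117 111]
192 [102  99 109 171 173 166 166 158 159 162 161 161 166 164 172 104 121 112]
198 [100  99  98 100  83 185 167 154 157 160 163 164 163 108 112 111 118 112]
204 [102  99  98  99  96 100 101 152 152 154 156  75 105 109 114 109 118 111]
210 [104  98  97  97  95  98  95 133 140 142 146  67 103 111 110 110 119 114]
216 [103 102  97  99  95  99 106 118 114 112 111 111 107 109 112 108 111 115]
222 [ 70  66  64  52  99  98 105 117 113 113 114 116 105 108 110 109 113 112]
```

```bash
python3 - <<'E'
from h import *
yaw=.0225;x,y=.5565,-.2545
bot.set_gripper(.5,50)
bot.goto([x,y,.19],down(yaw)); bot.line_to([x,y,.104],max_speed=.12)
print(bot.current_contact_force())
bot.set_gripper(0,50);print(bot.current_opening()*92,bot.current_grip_force(),bot.current_contact_force())
bot.line_to([x,y,.25],max_speed=.12);print(bot.current_contact_force(),bot.current_opening()*92)
bot.goto([.532,.13,.25],down(0))
c=bot.read_camera("wrist");cv2.imwrite("pics/w2.png",c["pixels"]);np.savez("w2.npz",**c)
print(bot.current_clock())
E
```

```text
[-0.2077  0.2713  0.7278]
9.637284904892677 49.999962695874274 [0.1897 0.95   0.68  ]
[ 0.4881  0.0805 -1.25  ] 9.60755146959378
7.475
```

View pics/w2.png

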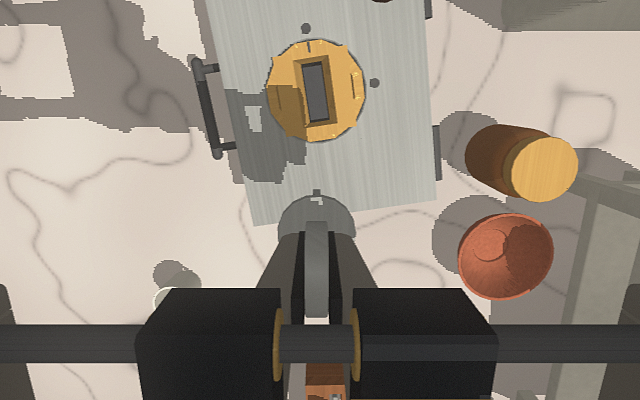

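The key is gripped, with its shoulder disc at about (316,230) and the blade end peeking out at (316,192). The brass core is at about (317,91) with the slot mouth around (316,91), tilted a few degrees.

```bash
python3 - <<'E'
from h import *
c=dict(np.load("w2.npz"));im=c["pixels"];hsv=cv2.cvtColor(im,cv2.COLOR_BGR2HSV)
m=((hsv[...,0]>12)&(hsv[...,0]<28)&(hsv[...,1]>110)).astype(np.uint8);m[160:]=0;m[:,:240]=0;m[:,390:]=0
m=cv2.morphologyEx(m,cv2.MORPH_OPEN,np.ones((3,3)))
ct=max(cv2.findContours(m,cv2.RETR_EXTERNAL,cv2.CHAIN_APPROX_NONE)[0],key=cv2.contourArea)
W=np.array([px(c,u,v,.105)[:2] for u,v in ct[:,0]],np.float32);print("core circle",cv2.minEnclosingCircle(W),cv2.fitEllipse(W))
s=(im.max(2).astype(int)-im.min(2)<28).astype(np.uint8)
# slot floor: non-brass hole inside core
h=np.zeros_like(m);cv2.drawContours(h,[ct],-1,1,-1);h&=(1-m);h=cv2.morphologyEx(h,cv2.MORPH_OPEN,np.ones((3,3)))
k=max(cv2.findContours(h,cv2.RETR_EXTERNAL,cv2.CHAIN_APPROX_NONE)[0],key=cv2.contourArea)
print("floor px",cv2.minAreaRect(k))
for z in(.055,.095,.105):
    b=cv2.boxPoints(cv2.minAreaRect(k));B=np.array([px(c,u,v,z)[:2] for u,v in b]);print(z,B.mean(0),[np.linalg.norm(B[i]-B[i-1]) for i in(1,2)],[np.degrees(np.arctan2(*(B[i]-B[i-1])[::-1])) for i in(1,2)])
M=np.float32([[293,60],[327,57],[338,122],[304,125]]);B=np.array([px(c,u,v,.105)[:2] for u,v in M]);print("mouth",B.mean(0),np.degrees(np.arctan2(*(B[1]+B[0]-B[2]-B[3])[::-1])),np.linalg.norm(B[1]-B[0]),np.linalg.norm(B[2]-B[1]))
p=bot.current_ee_pos();zt=p[2]-.023
print("tcp",p,"disc L/R/top",px(c,278,232,zt),px(c,355,232,zt),px(c,316,196,zt))
cv2.imwrite("pics/c2.png",cv2.resize(im[20:320,230:400],None,fx=2,fy=2,interpolation=cv2.INTER_CUBIC))
E
```

```text
core circle ((0.531278133392334, 0.20924688875675201), 0.044404782354831696) ((0.5314843654632568, 0.20876842737197876), (0.08070250600576401, 0.08225279301404953), 93.6285629272461)
floor px ((315.23699951171875, 91.54045867919922), (59.5303955078125, 20.679777145385742), 81.25383758544922)
0.055 [0.5314 0.2096] [np.float64(0.019834858490776174), np.float64(0.056017968131375245)] [np.float64(8.096538865079562), np.float64(-80.6191674284614)]
0.095 [0.5315 0.2091] [np.float64(0.01766450562162704), np.float64(0.04988841808117553)] [np.float64(8.09653886507956), np.float64(-80.61916742846147)]
0.105 [0.5315 0.209 ] [np.float64(0.017121917404339694), np.float64(0.04835603056862561)] [np.float64(8.096538865079541), np.float64(-80.61916742846147)]
mouth [0.5318 0.2093] 99.84961355824616 0.028207123226576963 0.05358708151530502
tcp [0.5324 0.1289 0.25  ] disc L/R/top [0.51  0.13  0.227] [0.5545 0.1299 0.227 ] [0.532  0.1516 0.227 ]
```

View pics/c2.png

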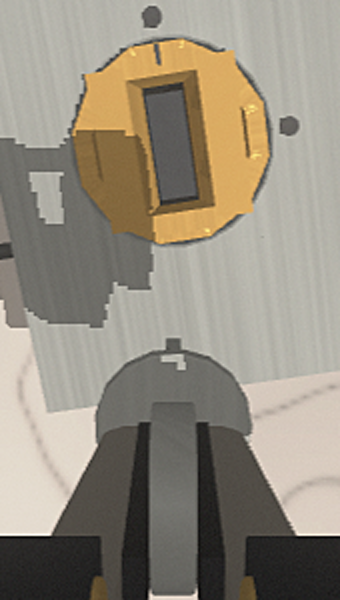

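```bash
python3 - <<'E'
from h import *
yaw=.155;x,y=.5315,.209
bot.goto([x,y,.20],down(yaw))
F0=bot.current_contact_force()
for z in(.172,.160,.150,.142,.138,.136,.135,.134,.133):
    bot.line_to([x,y,z],max_speed=.06);f=bot.current_contact_force()-F0
    print(z,bot.current_ee_pos()[2],f)
    if f[2]>8:break
print(bot.current_clock())
E
```

```text
0.172 0.1719152094547542 [-0.2498  0.2562 -0.2701]
0.16 0.15933512885069995 [-0.0451 -0.2887  0.8196]
0.15 0.14932095074119395 [ 1.1463 -0.3453  0.6762]
0.142 0.14135505934245987 [-0.2994 -0.6246 -0.0139]
0.138 0.1377121971705337 [ 0.1381  0.0096 -0.8473]
0.136 0.13590877241392163 [-0.2397  0.2449  0.255 ]
0.135 0.13496304397154685 [ 0.5836 -0.4271  0.6962]
0.134 0.1340216763729267 [ 0.7496 -0.9432 -0.0469]
0.133 0.13397253133416234 [-1.8036 -1.2703  5.9798]
10.75
```

```bash
python3 - <<'E'
from h import *
x,y=.5315,.209
M0=bot.current_ft_torque()
for d in(15,30,45,60,75,85,90,94,97,99,101,103,105):
    bot.goto([x,y,.1337],down(.155-np.radians(d)))
    f=bot.current_contact_force();m=bot.current_ft_torque()-M0
    print(d,f,m,np.linalg.norm(f))
    if abs(m[2])>.6 or np.linalg.norm(f)>30:break
print(bot.current_clock(),bot.current_ee_pos())
c=bot.read_camera("wrist");cv2.imwrite("pics/w3.png",c["pixels"])
E
```

```text
15 [0.6825 0.2255 2.5026] [ 0.21   -0.4342 -0.0149] 2.60375075697338
30 [ 0.4733 -0.8464  2.4058] [-0.0017 -0.5734  0.0439] 2.593889066616439
45 [ 1.9988 -0.1082  2.6219] [ 0.0462 -0.6856 -0.0159] 3.298678109296657
60 [ 1.756  -1.9245  2.3612] [-0.0506 -0.86    0.0256] 3.516047231150558
75 [ 2.7059 -1.7313  3.2624] [-0.2346 -0.9038  0.0137] 4.578448953716552
85 [ 2.4112 -2.3635  3.4799] [-0.3803 -1.0333 -0.0394] 4.848659390496889
90 [ 3.8906 -3.5267  4.0488] [-0.6045 -1.1382  0.0406] 6.630795021867125
94 [ 3.0171 -4.1311  4.2744] [-0.6449 -1.1236  0.0001] 6.66632693100283
97 [ 4.1406 -3.9365  4.6862] [-0.6515 -1.1376  0.0234] 7.3892451400301455
99 [ 3.9536 -3.8468  4.8383] [-0.7796 -1.1426  0.041 ] 7.337432393103359
101 [ 2.6273 -4.2064  4.0071] [-0.7041 -1.1191  0.071 ] 6.3760087175779425
103 [ 2.2045 -4.8782  4.5518] [-0.7426 -1.0909  0.0325] 7.026797933170016
105 [ 3.0732 -3.8496  4.978 ] [-0.7513 -1.1299  0.0843] 7.003191079244332
14.5833 [0.5319 0.2085 0.134 ]
```

View pics/w3.png

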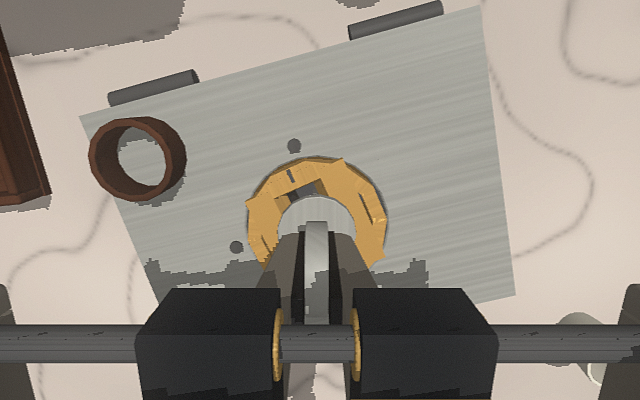

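The core's mark at (291,176) has turned from the locked dot (236,247) to nearly the unlocked dot (293,145), and the key is home. I'll measure the core angle.

```bash
python3 - <<'E'
from h import *
c=bot.read_camera("wrist");O=np.array([.5315,.209])
for n,u,v,z in(("mark",291,176,.105),("unl",293.5,145,.1),("lock",236,247,.1)):
    p=px(c,u,v,z)[:2]-O;print(n,p,np.degrees(np.arctan2(p[1],p[0])))
w=dict(np.load("w2.npz"))
for n,u,v,z in(("mark0",308.5,46,.105),("dotlock",306,28,.1),("dotunl",374.5,83,.1)):
    p=px(w,u,v,z)[:2]-O;print(n,p,np.degrees(np.arctan2(p[1],p[0])))
E
```

```text
mark [0.0336 0.0111] 18.337622739410865
unl [0.0503 0.008 ] 9.00026369972638
lock [-0.0084  0.0508] 99.41989965638678
mark0 [-0.0054  0.0363] 98.52190123205993
dotlock [-0.0075  0.0507] 98.39733609815944
dotunl [0.0506 0.0074] 8.363706932263373
```

The core is at its 80° stop. I'll ease the key back within its play to 90°, which leaves the core where it is, then release and retreat.

```bash
python3 - <<'E'
from h import *
x,y=.5315,.209;yaw=.155-np.pi/2
bot.goto([x,y,.1337],down(yaw));print(bot.current_contact_force(),bot.current_ee_pos())
bot.set_gripper(.35,20);bot.line_to([x,y,.25],max_speed=.08)
bot.goto([.48,.02,.28],down(-.6))
bot.hold(.3)
im=[]
for n,b in(("top",(130,130,200,150)),("top",(355,140,140,105)),("scene",(290,215,190,142)),("scene",(210,120,100,75))):
    X,Y,w,h=b;im.append(cv2.resize(bot.read_camera(n)["pixels"][Y:Y+h,X:X+w],(400,300),interpolation=cv2.INTER_CUBIC))
cv2.imwrite("pics/f.png",np.vstack([np.hstack(im[:2]),np.hstack(im[2:])]))
print(bot.current_clock())
E
```

```text
[ 0.8379 -0.808   4.9424] [0.5311 0.2097 0.134 ]
18.75
```

View pics/f.png

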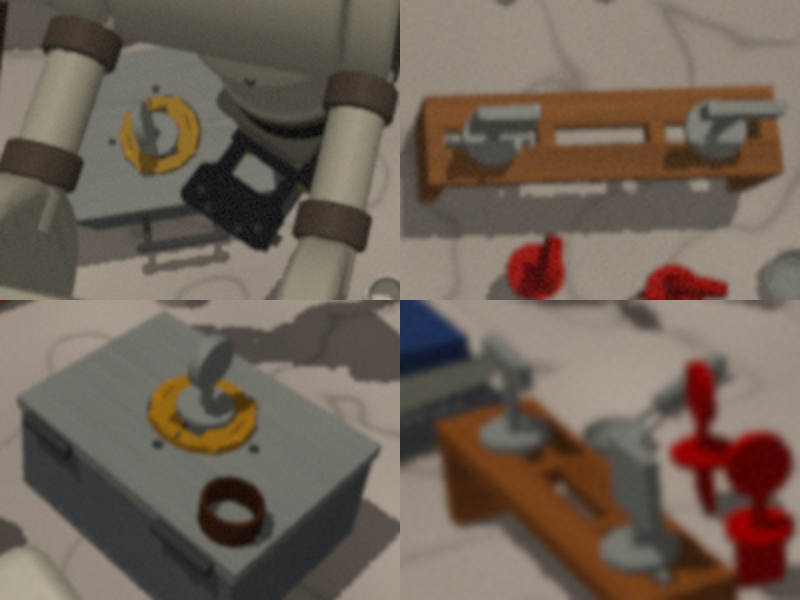

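The key stands home in the turned core, with its disc flat on the brass (lower-left panel, about (208,400)). The other two keys hang undisturbed in the rack, the red ones are untouched, and the gripper is clear.

```bash
python3 -c "
from workcell import bot
print(bot.job_done())"
```

```text
the job is handed in; nothing more can be done
None
```

The round key is fully home in the strongbox lock, given its quarter turn clockwise (lock core at its 80° stop) and left standing; the square and tee keys never left the rack, and the job was handed in at about 19 s.

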